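Dock the cue-chalk caddy behind its gravity catch

ROBOT

A 7-joint arm with a two-finger parallel gripper is mounted at the origin on the work surface. World frame = base frame: x ahead of the robot, y to its left, z up, the work surface at z = 0. Lengths are in m, angles in rad, forces in N, time in s.
With the tool pointing down it reaches from about 0.35 to 0.9 m from the base axis. Payload 8.1 kg.
Tool frame: the origin (TCP) lies midway between the tips of the shut fingers; the grasp point (between the pads) lies 19 mm behind it (arm.hold_point_z is the distance from the TCP to the grasp point, in m); z points along the fingers, y is the line along which they close (so a half turn about z gives the same grasp; the last joint's range is limited). The gripper opens to 92 mm and grips with 3 to 60 N. Pads are 19 mm wide; open, the fingers measure 130 mm over their backs; the gripper's body (75 mm by 190 mm) begins 47 mm behind the grasp point.
Start: joints at [1.103, 0.434, 0.025, 1.573, -0.012, 1.134, -0.075], TCP at [0.223, -0.584, 0.227] pointing down, gripper open.
Joint ranges: [-2.62, 2.62], [-0.44, 2.09], [-1.27, 1.32], [0.08, 2.57], [-1.32, 4.46], [0.12, 2], [-2.74, 2.74]. Speed limits (rad/s): [2.22, 2.22, 3.01, 3.01, 3.14, 3.14, 3.14].

INTERFACE

Orientations are given as a 3x3 rotation matrix whose columns are the frame's x, y, z axes.
In Python, from plant import arm gives the robot as it stands.
- The arm moves only by the tool jog_arm, never from a script. Its argument "deltas" is a list of rows, each a list of 6 numbers: the shift along the tool's x, y, z in m, then the turn, a rotation vector about the tool's x, y, z in rad. In form: [[tx, ty, tz, ax, ay, az], ...]. A call has 1 to 5 rows; each row shifts and turns the commanded pose from where the row before left it, along the tool's axes as they then stand; what a row does not reach is not made up. A row lasts 1/12 s, in which the tool goes at most 41.7 mm and 7.16 degrees, less where a joint would pass 70% of its speed; a pose out of reach is approached as far as the arm can. A call with a gripper value outside its range is refused whole. "hand" is the closure, from -1 (fully open) to 1 (shut), set as the call begins (left out, the last holds). The fingers move at their own pace and stop on an object; "force" is the grip in N (left out, the last holds). Time passes only in rows, so rows that do not move let the fingers close. It gives the time, the measured TCP pose, the force, the opening and the grip force at its end, in the units of the state.
- arm.get_obs(): the state, without advancing time (a new reading comes with each control period).
- arm.grab_frame(name): name is "scene" or "top" or "wrist"; returns (picture, depth): 400x640x3 uint8, red, green, blue; 400x640 float32, m along the optical axis (not along the pixel's ray), 0 where there is no reading.
- arm.get_calibration(name): a dict with "camera_matrix" (3x3 intrinsics, pixels), "eye" and "attitude" of the camera in the world; the wrist camera has in their place "hand_eye" (4x4, takes a point from camera to tool coordinates, whose origin is the TCP and whose axes are the flange's). Camera axes: x right, y down, z forward; pixel columns grow to the right and rows downward; lengths in m; the calibration is good to about 2 mm. A picture is of the moment at which its call begins: read the wrist's pose just before it. get_calibration takes no time and is no camera call.
- arm.job_done(): hands the job in; it is judged then, once.
Trained networks look in the newest picture that a camera, given by its name, has taken for a name from the list of things; names that differ only in an ending like _2 or _b are one class to them, and where a whole thing is asked for, a point or a joint stands for the part that bears it (a point fixed in the world has none). Each returns a list of dicts, best first, with "p" (0 to 1); they miss things now and then, are a little off and sometimes report something else, mostly with a low value. They report only what shows in the picture. A call takes as long as a camera call.
- arm.spot_in(camera, name): "rect" ([centre column, centre row, width, height] as shares, 0 to 1, of the picture: columns of its width, rows of its height, round what is visible of it).
- arm.silhouettes(camera, name): "mask" (400x640 bool, what is visible of it) and "rect" ([centre column, centre row, width, height] as shares, 0 to 1, of the picture: columns of its width, rows of its height, round what is visible of it).
- arm.pinpoint(camera, name): "point" ([column, row] as shares, 0 to 1, of the picture: columns of its width, rows of its height: a listed point, or the origin of a listed thing).
The state is a dict: "t": time; "joint_pos": joint angles; "dq": joint speeds; "joint_efforts": joint torques, N m; "eef_pos": TCP position; "orientation": TCP orientation; "force": force on the tool from outside, world axes, zero at the start; "ft_torque": the same for the moment, N m; "gripper_width": opening from 0.0 (shut) to 1.0 (fully open); "grasp_force": force on a finger pad.
Only numpy, scipy, OpenCV 4.12 (cv2) and the standard library are available. Lean on these libraries where they do the work, as an engineer would, in place of code of your own. Each camera call takes 0.05 s, during which the arm holds its last target. There are 200 camera calls.

TASK

Put the cue-chalk caddy away in its wooden dock: set it on the dock's open sill, then slide it in along the floor so that its own front edge lifts the red-nosed catch, and push gently against the sprung buffer until the catch has dropped fully down behind it; then let go. Do not ram or press the caddy hard into the dock, do not touch the dock or its catch with the robot, and leave the candle jar, dart case and mug where they are.

Things in the scene. Friction and masses are not known exactly. Their poses are not given: they have to be found in the camera images.
- caddy_mid (a point): Cue-chalk caddy, loose, 0.3-0.5 kg: pale wooden block 100 (x) x 110 (y) x 24 mm high, chalk cubes on top to 34 mm. Central upright dark plate handle 14 mm thick (x), 44 wide (y), from 24 to 96 mm above the underside; grip it across the 14 mm, fingertips 45 mm or more above the underside to clear the catch. Point: centre, 48 mm above the underside. Both ends alike. Starts flat on the table.
- dock: Fixed dark wooden dock, open above; its x points into the bay. Origin on the table, mid-width. Floor 12 mm thick with slick white runners, 160 wide, x -25 to 345 mm; guide walls 30 mm high over it, 114 mm apart, from x 110 mm; flared lead-ins from x 73 mm, 132 mm apart at the mouth. In the bay a clamped depth stop carries buffer and catch together, set s = 0 to 28 mm deeper: s is not measured, feel for it.
- sill (a point): Point on the dock's floor (12 mm above the table) at dock x 35 mm, mid-width: where the caddy's centre goes when set down flat on the open sill, short of the catch and just entering the lead-ins. Its axes are the dock's. Sliding on, the caddy's front edge meets the catch's sloping 30-degree noses when its centre is 22 mm + s past this point and begins to lift them.
- bay (a point): Point on the dock's floor at dock x 190 mm. The docked caddy's centre ends here + s, held between catch and rubber buffer. The buffer is first touched at s - 0.5 mm past here, the catch can drop at s + 1.5 mm. Buffer: 3 N at touch, 1.5 N more per mm, bottoms hard after 7 mm (13.5 N). Sliding adds 1 to 3 N. Over 25 N between caddy and dock is too hard.
- catch (a joint): U-shaped steel catch, 0.22 kg, hinged across the back of the bay; arms lie over the caddy's side edges 52 to 60 mm above the table; red noses 16 mm wide, 80 mm clear between them, hang to 20 mm above the table. Falls by its own weight. Value: lift in rad, 0 fully down (also before the caddy enters), about 0.12 while riding on the caddy's top.
- candle_mid (a point): Amber candle jar 68 mm across, 95 mm high; point at its centre. Leave alone; it stands near the caddy, and either may be the nearer one.
- dartcase_mid (a point): Black dart case 90 x 170 x 35 mm lying on the table to the left; point at its centre. Leave alone.
- mug_mid (a point): Blue mug 80 mm across, 90 mm high, beyond the work; point at its centre. Leave alone.

How it is judged:
By the outcome, as a careful person would: the job done as asked, in the order asked, and still so for the second after the job is handed in, with the robot touching nothing.
It also fails if it takes over 54 s, if anything falls off the work surface, if the arm or the gripper's body presses on something with over 40 N, if the wrist force passes 120 N, or if a joint passes its speed limit or range.

## Working session

There is one attempt and no reset: what is moved stays moved. The work goes in short steps, Python scripts to look and compute and a tool call to move; the robot and the scene stay as the last step left them, time stands still between calls to the robot, and variables do not carry over. Pictures are saved under pics/ and viewed, at most 10 in all, crops included, and the job is handed in when it is done.

Besides the shell and the picture viewer there is one more tool, called in YAML: its name, and indented under it one key for each argument. jog_arm: Moves the arm, as the interface text tells. Its arguments: {"type":"object","properties":{"deltas":{"type":"array"},"hand":{"type":"number"},"force":{"type":"number"}},"required":["deltas"]}

```bash
mkdir -p pics
cat > h.py <<'E'
import numpy as np, cv2
from plant import arm
def cam(name):
    c=arm.get_calibration(name); K=np.array(c["camera_matrix"])
    if name=="wrist":
        o=arm.get_obs(); T=np.eye(4); T[:3,:3]=o["orientation"]; T[:3,3]=o["eef_pos"]
        T=T@np.array(c["hand_eye"]); return K,T[:3,:3],T[:3,3]
    return K,np.array(c["attitude"]),np.array(c["eye"])
def grab(name):
    C=cam(name); im,d=arm.grab_frame(name); return C,im,d
def unproj(C,uv,d):
    K,R,e=C; r=np.linalg.inv(K)@np.array([uv[0],uv[1],1.]); return e+R@(r*d)
def at_z(C,uv,z):
    K,R,e=C; r=R@np.linalg.inv(K)@np.array([uv[0],uv[1],1.]); return e+r*(z-e[2])/r[2]
def cloud(C,d,mask=None):
    K,R,e=C; v,u=np.nonzero((d>0) if mask is None else (d>0)&mask)
    r=np.linalg.inv(K)@np.stack([u,v,np.ones(len(u))]); return (e[:,None]+R@(r*d[v,u])).T,u,v
E
python3 - <<'E'
from h import *
for n in ("top","scene"):
    C,im,d=grab(n); cv2.imwrite(f"pics/{n}0.png",im[...,::-1]); print(n,C[2],C[1].round(2).tolist())
    for t,z in (("caddy_mid",.048),("sill",.012),("bay",.012),("dock",0),("candle_mid",.0475),("dartcase_mid",.0175),("mug_mid",.045)):
        r=arm.pinpoint(n,t)
        for q in r[:2]:
            uv=np.array(q["point"])*[640,400]; print(t,round(q["p"],2),uv.round(0),at_z(C,uv,z).round(4))
E
```

```text
top [0.49692977 0.05911653 0.9996972 ] [[0.0, -1.0, 0.09], [-1.0, -0.01, -0.02], [0.02, -0.09, -1.0]]
caddy_mid 0.74 [426. 251.] [ 0.4489 -0.219   0.048 ]
sill 0.75 [289. 257.] [0.4293 0.1344 0.012 ]
sill 0.39 [425. 246.] [ 0.4616 -0.2281  0.012 ]
bay 0.64 [291. 204.] [0.5704 0.131  0.012 ]
dock 0.71 [291. 273.] [ 0.3877  0.131  -0.    ]
candle_mid 0.81 [450. 194.] [ 0.5977 -0.2841  0.0475]
dartcase_mid 0.8 [173. 234.] [0.4891 0.4406 0.0175]
mug_mid 0.56 [416. 150.] [ 0.7139 -0.1991  0.045 ]
scene [ 1.00028954 -0.37349365  0.86431545] [[0.71, 0.57, -0.43], [0.71, -0.58, 0.41], [-0.01, -0.59, -0.81]]
bay 0.71 [341. 197.] [0.5879 0.1244 0.012 ]
dock 0.8 [295. 160.] [0.3908 0.1368 0.    ]
candle_mid 0.82 [221. 295.] [ 0.6005 -0.2816  0.0475]
dartcase_mid 0.76 [389. 121.] [0.4931 0.4494 0.0175]
dartcase_mid 0.67 [208. 238.] [ 0.4384 -0.2093  0.0175]
mug_mid 0.63 [284. 310.] [ 0.7232 -0.2063  0.045 ]
```

Run:
```python
import cv2
a=cv2.imread("pics/top0.png"); cv2.imwrite("pics/top0c.png",cv2.resize(a[120:320,220:500],None,fx=2.8,fy=2.8,interpolation=cv2.INTER_CUBIC))
```

```text
(no output)
```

View pics/top0c.png

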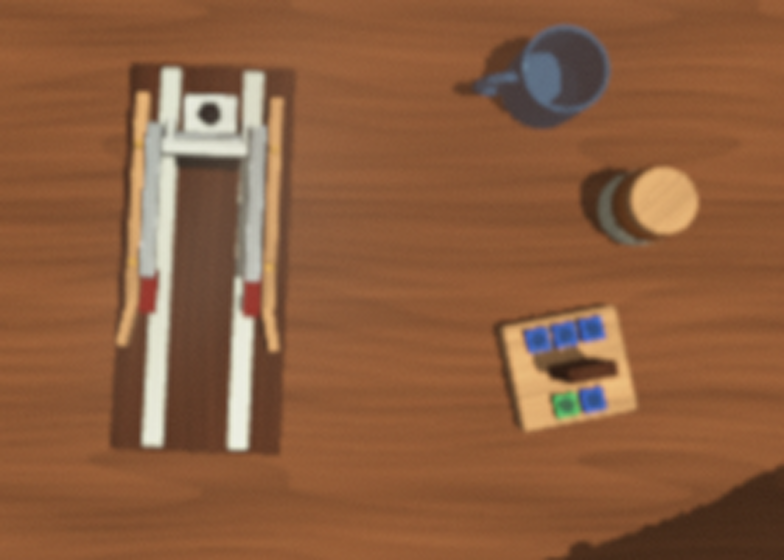

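View pics/scene0.png

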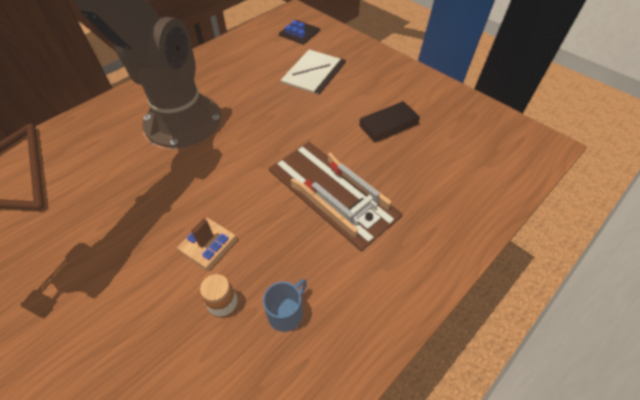

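The top view (crop) shows the dock at left: its mouth is at the bottom, about (196,448), and its deep end is at (212,66). The red noses are at (148,295) and (252,297). The caddy is at (567,368) with its handle lying roughly along y, the candle is at (663,200) and the mug at (565,68). The scene view agrees. Next I'll fit the poses.

Run:
```python
from h import *
C,im,d=grab("top")
o=arm.get_obs(); print(np.round(o["orientation"],3).tolist(),o["eef_pos"],o["gripper_width"],arm.hold_point_z,o["t"])
f=lambda p:np.array(p)/2.8+[220,120]
q=[at_z(C,f(p),.012)[:2] for p in ((112,447),(279,453),(295,70),(131,64))]
q=np.array(q);print("dock",q.round(4).tolist(),[np.linalg.norm(q[i]-q[(i+1)%4]).round(4) for i in range(4)])
m=np.array(q); dx=(q[2]+q[3]-q[0]-q[1]);yaw=np.arctan2(dx[1],dx[0]);ux=np.array([np.cos(yaw),np.sin(yaw)])
org=q.mean(0)-.16*ux;print("yaw",np.degrees(yaw),"origin",org,"sill",org+.035*ux,"bay",org+.19*ux)
q=np.array([at_z(C,f(p),.024)[:2] for p in ((523,431),(637,408),(615,305),(500,325))])
print("caddy",q.round(4).tolist(),[np.linalg.norm(q[i]-q[(i+1)%4]).round(4) for i in range(4)],q.mean(0))
dx=(q[2]+q[3]-q[0]-q[1]);print("yaw",np.degrees(np.arctan2(dx[1],dx[0])))
P,u,v=cloud(C,d)
for nm,c in (("handle",(.45,-.22)),):
    s=(np.abs(P[:,0]-c[0])<.08)&(np.abs(P[:,1]-c[1])<.08)&(P[:,2]>.07);print(nm,s.sum(),P[s].mean(0),P[s].max(0),P[s].min(0))
    s=(np.abs(P[:,0]-c[0])<.07)&(np.abs(P[:,1]-c[1])<.07)&(P[:,2]>.016)&(P[:,2]<.045)
    print(cv2.minAreaRect(P[s,:2].astype(np.float32)*1000))
ms=arm.silhouettes("top","dock")
if ms:
    s=ms[0]["mask"];P,u,v=cloud(C,d,s);g=(P[:,2]>.006)&(P[:,2]<.018);print("dockrect",ms[0]["p"],cv2.minAreaRect(P[g,:2].astype(np.float32)*1000))
```

```text
[[0.934, 0.357, -0.0], [0.357, -0.934, 0.0], [-0.0, -0.0, -1.0]] [ 0.22294239 -0.58387131  0.22673381] 0.9961357312220336 0.0188 0.85
dock [[0.3713, 0.2105], [0.366, 0.0538], [0.7326, 0.0399], [0.7374, 0.1993]] [np.float64(0.1568), np.float64(0.3669), np.float64(0.1595), np.float64(0.3663)]
yaw -1.9529524172504231 origin [0.39193822 0.13131354] sill [0.42691789 0.13012078] bay [0.58182786 0.12483856]
caddy [[0.3882, -0.1739], [0.4096, -0.2815], [0.5057, -0.2633], [0.4865, -0.1539]] [np.float64(0.1097), np.float64(0.0978), np.float64(0.1111), np.float64(0.1004)] [ 0.44750933 -0.21816291]
yaw 11.116388666709872
handle 137 [ 0.4488615  -0.2151263   0.09306607] [ 0.45883328 -0.19532291  0.10050759] [ 0.43839595 -0.23923231  0.07007499]
((448.597412109375, -217.9247589111328), (99.88179016113281, 111.47842407226562), 11.295175552368164)
dockrect 0.92 ((553.37255859375, 127.63862609863281), (159.8747100830078, 370.30718994140625), 87.93341064453125)
```

jog_arm:
  deltas:
    - [0.0227,-0.0174,0,0,0,0]
    - [0.0227,-0.0174,0,0,0,0]
    - [0.0227,-0.0174,0,0,0,0]
    - [0.0227,-0.0174,0,0,0,0]
    - [0.0227,-0.0174,0,0,0,0]
  hand: -1

```text
t: 1.32
eef_pos: [0.2985, -0.461, 0.2268]
orientation: [[0.934, 0.356, 0.0], [0.356, -0.934, -0.0], [0.0, 0.0, -1.0]]
force: [0.9, 0.5, 0.4]
gripper_width: 0.998
grasp_force: 0.0
```

jog_arm:
  deltas:
    - [0.0227,-0.0174,0,0,0,0]
    - [0.0227,-0.0174,0,0,0,0]
    - [0.0227,-0.0174,0,0,0,0]
    - [0.0227,-0.0174,0,0,0,0]
    - [0.0227,-0.0174,0,0,0,0]

```text
t: 1.73
eef_pos: [0.3735, -0.3392, 0.227]
orientation: [[0.934, 0.357, 0.0], [0.357, -0.934, -0.0], [0.0, 0.0, -1.0]]
force: [-0.2, -0.3, 0.2]
gripper_width: 1.001
grasp_force: 0.0
```

jog_arm:
  deltas:
    - [0.0227,-0.0174,0,0,0,0]
    - [0.0227,-0.0174,0,0,0,0]
    - [0.0227,-0.0174,0,0,0,0]
    - [0.0227,-0.0174,0,0,0,0]
    - [0.0227,-0.0174,0,0,0,0]

```text
t: 2.15
eef_pos: [0.4486, -0.2174, 0.227]
orientation: [[0.934, 0.357, 0.0], [0.357, -0.934, -0.0], [0.0, 0.0, -1.0]]
force: [0.2, -0.1, 0.6]
gripper_width: 1.002
grasp_force: 0.0
```

jog_arm:
  deltas:
    - [0,0,0,0,0,-0.1078]
    - [0,0,0,0,0,-0.1078]
    - [0,0,0,0,0,-0.1078]
    - [0,0,0,0,0,-0.1078]
    - [0,0,0,0,0,-0.1078]

```text
t: 2.57
eef_pos: [0.4481, -0.2185, 0.2269]
orientation: [[0.614, 0.789, 0.0], [0.789, -0.614, -0.0], [0.0, 0.0, -1.0]]
force: [-0.3, -0.4, 0.6]
gripper_width: 1.002
grasp_force: 0.0
```

jog_arm:
  deltas:
    - [0,0,0,0,0,-0.1078]
    - [0,0,0,0,0,-0.1078]
    - [0,0,0,0,0,-0.1078]
    - [0,0,0,0,0,-0.1078]
    - [0,0,0,0,0,-0.1078]

```text
t: 2.98
eef_pos: [0.448, -0.2187, 0.2268]
orientation: [[0.123, 0.992, 0.0], [0.992, -0.123, -0.0], [-0.0, 0.0, -1.0]]
force: [-0.3, -0.0, 0.9]
gripper_width: 0.997
grasp_force: 0.0
```

jog_arm:
  deltas:
    - [0,0,0,0,0,-0.1078]
    - [0,0,0,0,0,-0.1078]
    - [0,0,0,0,0,-0.1078]
    - [0,0,0,0,0,0]
    - [0,0,0,0,0,0]

```text
t: 3.4
eef_pos: [0.4479, -0.2187, 0.2268]
orientation: [[-0.19, 0.982, 0.0], [0.982, 0.19, 0.0], [0.0, 0.0, -1.0]]
force: [0.6, -0.1, 0.4]
gripper_width: 1.004
grasp_force: 0.0
```

```bash
cat >> h.py <<'E'
def pose():
    o=arm.get_obs(); R=np.array(o["orientation"]); return np.array(o["eef_pos"]),np.degrees(np.arctan2(R[1,0],R[0,0])),R,o
def goto(p,a):
    "tool-frame shift (applied before the turn) and az to reach p with heading a (deg)"
    e,a0,R,o=pose(); print("t",round(o["t"],2),"pos",e.round(4),"a",a0.round(2),"tilt",R[:,2].round(4),"F",np.round(o["force"],2)); print("shift",(R.T@(np.array(p)-e)).round(4),"az",-np.radians(a-a0).round(4))
E
python3 - <<'E'
from h import *
C,im,d=grab("wrist"); cv2.imwrite("pics/w1.png",im[...,::-1]); print(C[2])
P,u,v=cloud(C,d)
b=(np.abs(P[:,0]-.448)<.08)&(np.abs(P[:,1]+.218)<.08)
s=b&(P[:,2]>.085)&(P[:,2]<.11); print(s.sum(),cv2.minAreaRect(P[s,:2].astype(np.float32)*1000) if s.any() else 0)
s=b&(P[:,2]>.016)&(P[:,2]<.045);print(cv2.minAreaRect(P[s,:2].astype(np.float32)*1000))
goto([.448,-.218,.052],101.2); print(arm.get_obs()["joint_pos"])
E
```

```text
[ 0.43484449 -0.15121961  0.38406027]
644 ((446.6893310546875, -216.63983154296875), (13.529422760009766, 43.25041198730469), 11.185235977172852)
((447.196044921875, -217.31105041503906), (100.07269287109375, 110.45856475830078), 11.211843490600586)
t 3.45 pos [ 0.4479 -0.2187  0.2268] a 100.96 tilt [ 1.e-04  0.e+00 -1.e+00] F [-0.87  1.35 -0.58]
shift [0.0007 0.0002 0.1748] az -0.0043
[ 0.68163804  0.26414138 -0.41088411  1.84801303  0.12021906  1.05359499
  0.41509199]
```

View pics/w1.png

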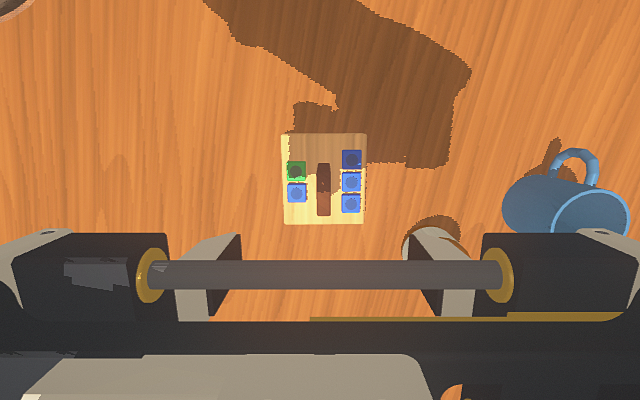

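The wrist view shows the caddy at (323,180) with the handle at (323,188), and the fit gives centre (0.447,-0.217), yaw 11.2°, in agreement with the top view. The fingers straddle the handle, so I'll descend and grip.

jog_arm:
  deltas:
    - [0.0017,-0.0005,0.03,0,0,-0.004]
    - [0,0,0.03,0,0,0]
    - [0,0,0.03,0,0,0]
    - [0,0,0.03,0,0,0]
    - [0,0,0.02,0,0,0]

```text
t: 3.87
eef_pos: [0.4461, -0.2167, 0.0844]
orientation: [[-0.195, 0.981, -0.002], [0.981, 0.195, 0.001], [0.001, -0.002, -1.0]]
force: [0.2, -0.4, 0.5]
gripper_width: 1.003
grasp_force: 0.0
```

jog_arm:
  deltas:
    - [0,0,0.015,0,0,0]
    - [0,0,0.01,0,0,0]
    - [0,0,0.01,0,0,0]
    - [0,0,0,0,0,0]
    - [0,0,0,0,0,0]

```text
t: 4.28
eef_pos: [0.4473, -0.2171, 0.0519]
orientation: [[-0.197, 0.98, -0.0], [0.98, 0.197, -0.0], [-0.0, -0.0, -1.0]]
force: [1.1, -0.1, -0.3]
gripper_width: 1.0
grasp_force: 0.0
```

jog_arm:
  deltas:
    - [0,0,0,0,0,0]
    - [0,0,0,0,0,0]
    - [0,0,0,0,0,0]
    - [0,0,0,0,0,0]
    - [0,0,0,0,0,0]
  hand: 1
  force: 35

```text
t: 4.7
eef_pos: [0.4473, -0.2172, 0.0521]
orientation: [[-0.198, 0.98, 0.001], [0.98, 0.198, -0.0], [-0.001, 0.001, -1.0]]
force: [0.1, 0.1, 1.2]
gripper_width: 0.684
grasp_force: 0.0
```

jog_arm:
  deltas:
    - [0,0,0,0,0,0]
    - [0,0,0,0,0,0]
    - [0,0,0,0,0,0]
    - [0,0,0,0,0,0]
    - [0,0,0,0,0,0]

```text
t: 5.12
eef_pos: [0.4471, -0.217, 0.0517]
orientation: [[-0.198, 0.98, -0.0], [0.98, 0.198, -0.0], [0.0, -0.0, -1.0]]
force: [-0.1, 0.5, 0.3]
gripper_width: 0.324
grasp_force: 0.0
```

jog_arm:
  deltas:
    - [0,0,0,0,0,0]
    - [0,0,0,0,0,0]
    - [0,0,0,0,0,0]
    - [0,0,0,0,0,0]
    - [0,0,0,0,0,0]

```text
t: 5.53
eef_pos: [0.447, -0.2171, 0.0517]
orientation: [[-0.198, 0.98, -0.0], [0.98, 0.198, -0.0], [0.0, -0.0, -1.0]]
force: [-1.2, 0.4, -0.3]
gripper_width: 0.154
grasp_force: 35.0
```

jog_arm:
  deltas:
    - [0,0,-0.005,0,0,0]
    - [0,0,-0.01,0,0,0]
    - [0,0,-0.02,0,0,0]
    - [0,0,-0.02,0,0,0]
    - [0,0,-0.02,0,0,0]

```text
t: 5.95
eef_pos: [0.4468, -0.2167, 0.1281]
orientation: [[-0.198, 0.98, -0.0], [0.98, 0.198, 0.0], [0.001, -0.0, -1.0]]
force: [0.4, 0.5, -4.3]
gripper_width: 0.154
grasp_force: 35.0
```

jog_arm:
  deltas:
    - [0,0,-0.015,0,0,0]
    - [0,0,-0.01,0,0,0]
    - [0,0,0,0,0,0]
    - [0,0,0,0,0,0]
    - [0,0,0,0,0,0]

```text
t: 6.37
eef_pos: [0.4464, -0.2169, 0.1509]
orientation: [[-0.198, 0.98, -0.001], [0.98, 0.198, 0.0], [0.001, -0.001, -1.0]]
force: [-0.4, 0.1, -3.6]
gripper_width: 0.15
grasp_force: 35.0
```

Run:
```python
from h import *
goto([.427-.03,.130,.16],88.0)
C,im,d=grab("top");P,u,v=cloud(C,d)
x=np.degrees(0);ux=np.array([np.cos(np.radians(-2)),np.sin(np.radians(-2))]);uy=np.array([-ux[1],ux[0]])
q=P[:,:2]-[.392,.131]; X=q@ux;Y=q@uy
s=(np.abs(Y)<.03)&(X>.2)&(X<.36)
for a in np.arange(.2,.36,.01):
    t=s&(X>=a)&(X<a+.01); print(round(a,2),P[t,2].max().round(3) if t.any() else None, P[t,2].mean().round(3) if t.any() else None)
# wall/runner centre from orange walls
hsv=cv2.cvtColor(im,cv2.COLOR_RGB2HSV)
t=(np.abs(Y)<.07)&(P[:,2]>.036)&(P[:,2]<.05)&(X>.12)&(X<.3)
for sg in(1,-1):
    k=t&(Y*sg>.052); 
    if k.sum()>20: print(sg,k.sum(),np.polyfit(X[k],Y[k],1),Y[k].mean(),np.percentile(Y[k],[5,95]))
```

```text
t 6.37 pos [ 0.4464 -0.2169  0.1509] a 101.42 tilt [-1.3e-03  4.0e-04 -1.0e+00] F [-0.43  0.08 -3.56]
shift [ 0.3498  0.0202 -0.0088] az 0.2342
0.2 0.016 0.013
0.21 0.017 0.013
0.22 0.016 0.013
0.23 0.018 0.013
0.24 0.037 0.025
0.25 0.045 0.036
0.26 0.044 0.041
0.27 0.03 0.025
0.28 0.035 0.02
0.29 0.035 0.023
0.3 0.038 0.021
0.31 0.025 0.016
0.32 0.018 0.013
0.33 0.017 0.013
0.34 0.017 0.011
0.35 0.005 0.001
1 288 [0.00357475 0.06370584] 0.06444734131003826 [0.05954174 0.06947571]
-1 313 [-0.00326067 -0.060061  ] -0.06074339521663083 [-0.06620142 -0.05539067]
```

jog_arm:
  deltas:
    - [0.015,0.0022,-0.003,0,0,0]
    - [0.027,0.0022,-0.003,0,0,0]
    - [0.027,0.0022,-0.003,0,0,0]
    - [0.027,0.0022,-0.003,0,0,0]
    - [0.027,0.0022,-0.003,0,0,0]

```text
t: 6.83
eef_pos: [0.4326, -0.093, 0.1659]
orientation: [[-0.198, 0.98, -0.002], [0.98, 0.198, 0.001], [0.001, -0.002, -1.0]]
force: [0.9, -0.6, -4.7]
gripper_width: 0.149
grasp_force: 35.0
```

jog_arm:
  deltas:
    - [0.027,0.002,0,0,0,0]
    - [0.027,0.002,0,0,0,0]
    - [0.027,0.002,0,0,0,0]
    - [0.015,0.0005,0,0,0,0.04]
    - [0,0,0,0,0,0.04]

```text
t: 7.25
eef_pos: [0.4198, 0.0049, 0.1661]
orientation: [[-0.123, 0.992, -0.001], [0.992, 0.123, 0.002], [0.002, -0.001, -1.0]]
force: [-0.2, -0.3, -4.1]
gripper_width: 0.153
grasp_force: 35.0
```

jog_arm:
  deltas:
    - [0,0,0,0,0,0.05]
    - [0,0,0,0,0,0.05]
    - [0,0,0,0,0,0.05]
    - [0,0,0,0,0,0.004]
    - [0,0,0,0,0,0]

```text
t: 7.67
eef_pos: [0.4204, 0.0011, 0.1661]
orientation: [[0.033, 0.999, -0.001], [0.999, -0.033, 0.0], [-0.0, -0.001, -1.0]]
force: [0.8, 0.6, -4.1]
gripper_width: 0.147
grasp_force: 35.0
```

```bash
cat > dock.py <<'E'
from h import *
def dockfit(P,org=(.393,.133),yaw=-2.03):
    ux=np.array([np.cos(np.radians(yaw)),np.sin(np.radians(yaw))]);uy=np.array([-ux[1],ux[0]])
    q=P[:,:2]-np.array(org); return q@ux,q@uy
E
python3 - <<'E'
from dock import *
C,im,d=grab("wrist"); cv2.imwrite("pics/w2.png",im[...,::-1]); print(C[2])
P,u,v=cloud(C,d); X,Y=dockfit(P); Z=P[:,2]
t=(np.abs(Y)<.09)&(X>.12)&(X<.3)&(Z>.036)&(Z<.047)
for sg in(1,-1):
    k=t&(Y*sg>.05)&(Y*sg<.075)
    if k.sum()>20: print("wall",sg,k.sum(),np.polyfit(X[k],Y[k],1),np.percentile(Y[k],[3,50,97]))
k=(np.abs(Y)<.1)&(X>-.06)&(X<.37)&(Z>.007)&(Z<.016); print("floor",k.sum(),Z[k].mean(),cv2.minAreaRect(P[k,:2].astype(np.float32)*1000),X[k].min(),Y[k].min())
# caddy held
e,a,R,o=pose(); q=(P-e)@R; k=(np.abs(q[:,0])<.08)&(np.abs(q[:,1])<.07)&(q[:,2]>.02)&(q[:,2]<.038)
print("caddy rel tool",k.sum(),cv2.minAreaRect(q[k,:2].astype(np.float32)*1000))
goto([.427,.132,.11],87.97)
E
```

```text
[0.42286028 0.06983988 0.32336638]
wall -1 2846 [-0.00606231 -0.06052563] [-0.06737762 -0.06197112 -0.05614714]
floor 38435 0.011495024914179744 ((550.7625732421875, 110.18771362304688), (123.3808364868164, 369.0870056152344), 88.00615692138672) -0.026061988619127435 -0.0789559410410094
caddy rel tool 10815 ((27.224624633789062, 0.058258056640625), (55.6761360168457, 100.32534790039062), 0.10447975248098373)
t 7.72 pos [0.4206 0.0011 0.1662] a 88.12 tilt [-0.0011  0.     -1.    ] F [ 0.47  0.56 -3.81]
shift [0.1311 0.0022 0.0562] az 0.0026
```

View pics/w2.png

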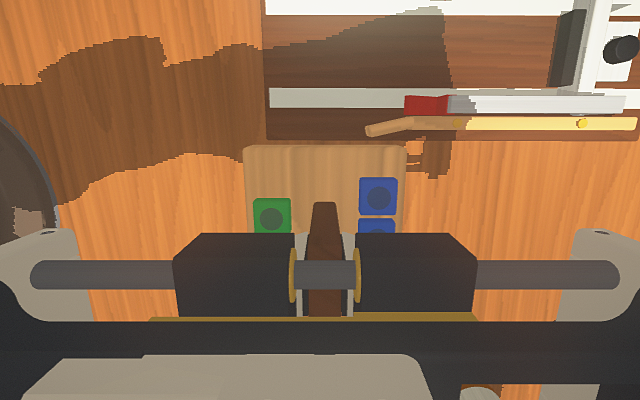

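The wrist view shows the caddy hanging level, with its front edge at row 147. The dock's near nose is at (425,105) and its near wall runs along row 125. The caddy is centred in the grip to about 0.1 mm. Next I'll move above the sill.

jog_arm:
  deltas:
    - [0.016,0.0005,0,0,0,0.0026]
    - [0.026,0.0005,0,0,0,0]
    - [0.026,0.0005,0,0,0,0]
    - [0.026,0.0005,0,0,0,0]
    - [0.02,0.0005,0,0,0,0]

```text
t: 8.13
eef_pos: [0.4275, 0.117, 0.1666]
orientation: [[0.035, 0.999, 0.0], [0.999, -0.035, 0.001], [0.001, 0.0, -1.0]]
force: [1.3, 0.3, -3.9]
gripper_width: 0.149
grasp_force: 35.0
```

jog_arm:
  deltas:
    - [0.0175,0,0,0,0,0]
    - [0,0,0.02,0,0,0]
    - [0,0,0.02,0,0,0]
    - [0,0,0.01,0,0,0]
    - [0,0,0,0,0,0]

```text
t: 8.55
eef_pos: [0.4267, 0.1316, 0.1147]
orientation: [[0.036, 0.999, -0.004], [0.999, -0.036, -0.001], [-0.001, -0.004, -1.0]]
force: [-1.0, -0.5, -3.0]
gripper_width: 0.148
grasp_force: 35.0
```

Run:
```python
from dock import *
C,im,d=grab("wrist"); cv2.imwrite("pics/w3.png",im[...,::-1]); print(C[2])
P,u,v=cloud(C,d); X,Y=dockfit(P,(.3925,.1337)); Z=P[:,2]
for sg in(1,-1):
    k=(X>.12)&(X<.3)&(Z>.036)&(Z<.047)&(Y*sg>.05)&(Y*sg<.075)
    if k.sum()>20: print("wall",sg,k.sum(),np.polyfit(X[k],Y[k],1),np.percentile(Y[k],[3,50,97]))
    k=(X>-.02)&(X<.34)&(Z>.006)&(Z<.017)&(Y*sg>.06)&(Y*sg<.1)
    if k.sum()>20:
        print("edge",sg,k.sum(),Z[k].mean())
        for a in (0,.05,.1,.2,.3):
            j=k&(np.abs(X-a)<.02)
            if j.sum()>20: print(a,np.percentile(sg*Y[j],99))
goto([.4275,.1325,.0637],87.97)
```

```text
[0.42979323 0.20052089 0.27185906]
wall 1 3198 [0.00447418 0.06235927] [0.05805774 0.06311956 0.06868467]
edge 1 6557 0.011394478042870528
0 0.07989865503257675
0.05 0.07983527690769396
0.1 0.07981742252117328
0.2 0.07971279151494112
0.3 0.07964751744635044
wall -1 176 [ 0.00260342 -0.06744948] [-0.06803092 -0.06697434 -0.06588025]
t 8.6 pos [0.4275 0.1319 0.1159] a 87.9 tilt [-2.7e-03 -7.0e-04 -1.0e+00] F [-0.12 -0.27 -3.14]
shift [0.0006 0.0001 0.0522] az -0.0012
```

View pics/w3.png

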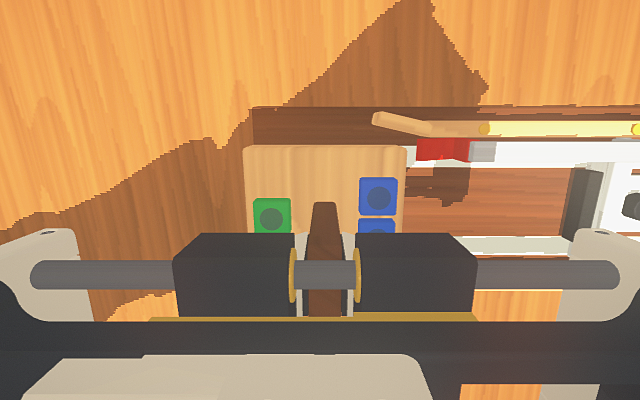

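The wrist view shows the caddy squarely over the sill. Its side edge (row 147) lies inside the far lead-in at (400,120), and the red nose at (443,150) is down. The edge fits confirm the dock axis, so I'll lower it.

jog_arm:
  deltas:
    - [0.0006,0,0.015,0,0,0]
    - [0,0,0.015,0,0,0]
    - [0,0,0.012,0,0,0]
    - [0,0,0.005,0,0,0]
    - [0,0,0.002,0,0,0]

```text
t: 9.02
eef_pos: [0.4285, 0.1328, 0.0678]
orientation: [[0.037, 0.999, -0.0], [0.999, -0.037, -0.0], [-0.0, -0.0, -1.0]]
force: [-0.1, -0.3, -4.3]
gripper_width: 0.15
grasp_force: 35.0
```

jog_arm:
  deltas:
    - [0,0,0.001,0,0,0]
    - [0,0,0.001,0,0,0]
    - [0,0,0,0,0,0]
    - [0,0,0,0,0,0]

```text
t: 9.35
eef_pos: [0.4287, 0.1331, 0.0662]
orientation: [[0.037, 0.999, 0.001], [0.999, -0.037, 0.0], [0.0, 0.001, -1.0]]
force: [-0.4, 0.2, -4.3]
gripper_width: 0.153
grasp_force: 35.0
```

jog_arm:
  deltas:
    - [0,0,0.001,0,0,0]
    - [0,0,0,0,0,0]
    - [0,0,0,0,0,0]

```text
t: 9.6
eef_pos: [0.4284, 0.133, 0.0648]
orientation: [[0.037, 0.999, 0.0], [0.999, -0.037, -0.0], [-0.0, 0.0, -1.0]]
force: [-0.1, 0.3, -3.4]
gripper_width: 0.152
grasp_force: 35.0
```

jog_arm:
  deltas:
    - [0,0,0.001,0,0,0]
    - [0,0,0,0,0,0]
    - [0,0,0,0,0,0]

```text
t: 9.85
eef_pos: [0.4284, 0.133, 0.0637]
orientation: [[0.037, 0.999, 0.0], [0.999, -0.037, 0.0], [0.0, 0.0, -1.0]]
force: [-0.2, 1.3, -3.5]
gripper_width: 0.154
grasp_force: 35.0
```

jog_arm:
  deltas:
    - [0,0,0.0005,0,0,0]
    - [0,0,0,0,0,0]
    - [0,0,0,0,0,0]

```text
t: 10.1
eef_pos: [0.4284, 0.133, 0.0637]
orientation: [[0.037, 0.999, 0.0], [0.999, -0.037, -0.0], [-0.0, 0.0, -1.0]]
force: [-2.7, -0.9, 5.3]
gripper_width: 0.149
grasp_force: 35.0
```

jog_arm:
  deltas:
    - [-0.0003,0.003,-0.0003,0,0,0]
    - [0,0.004,0,0,0,0]
    - [0,0.004,0,0,0,0]
    - [0,0.004,0,0,0,0]
    - [0,0,0,0,0,0]

```text
t: 10.52
eef_pos: [0.4448, 0.1323, 0.0637]
orientation: [[0.038, 0.999, 0.001], [0.999, -0.038, 0.001], [0.001, 0.001, -1.0]]
force: [0.9, -0.6, 2.3]
gripper_width: 0.15
grasp_force: 35.0
```

jog_arm:
  deltas:
    - [0,0.004,0,0,0,0]
    - [0,0.004,0,0,0,0]
    - [0,0.004,0,0,0,0]
    - [0,0.004,0,0,0,0]
    - [0,0.004,0,0,0,0]

```text
t: 10.93
eef_pos: [0.4631, 0.1316, 0.0637]
orientation: [[0.037, 0.999, -0.0], [0.999, -0.037, -0.0], [-0.0, -0.0, -1.0]]
force: [-4.5, 0.2, 7.1]
gripper_width: 0.151
grasp_force: 35.0
```

jog_arm:
  deltas:
    - [0,0.004,0,0,0,0]
    - [0,0.004,0,0,0,0]
    - [0,0.004,0,0,0,0]
    - [0,0.004,0,0,0,0]
    - [0,0.004,0,0,0,0]

```text
t: 11.35
eef_pos: [0.4832, 0.1309, 0.0637]
orientation: [[0.037, 0.999, -0.0], [0.999, -0.037, -0.0], [-0.0, -0.0, -1.0]]
force: [-4.2, 0.3, 5.3]
gripper_width: 0.149
grasp_force: 35.0
```

jog_arm:
  deltas:
    - [0,0.004,-0.0004,0,0,0]
    - [0,0.004,0,0,0,0]
    - [0,0.004,0,0,0,0]
    - [0,0.004,0,0,0,0]
    - [0,0.004,0,0,0,0]

```text
t: 11.77
eef_pos: [0.5035, 0.1298, 0.0637]
orientation: [[0.037, 0.999, -0.0], [0.999, -0.037, -0.0], [-0.0, -0.0, -1.0]]
force: [-1.6, -0.2, -1.9]
gripper_width: 0.149
grasp_force: 35.0
```

Run:
```python
from dock import *
for n in ("top",):
    C,im,d=grab(n); a=im[100:320,230:390]; cv2.imwrite("pics/t4.png",cv2.resize(a[...,::-1],None,fx=2.7,fy=2.7,interpolation=cv2.INTER_CUBIC))
e,a,R,o=pose(); X,Y=dockfit(e[None],(.3925,.1337)); print(X,Y,a,o["t"],o["force"],o["ft_torque"])
```

```text
[0.1120658] [-1.10082523e-05] 87.83437539576319 11.8167 [ 1.11176406 -0.51694925 -5.50382666] [ 0.02332831 -0.26462567  0.05452515]
```

View pics/t4.png

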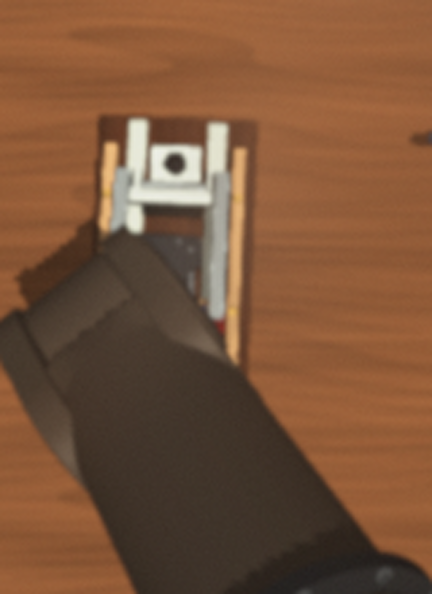

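The top view shows the caddy mostly under the arm, inside the walls, with the stop at (175,165) still ahead. The tool is on the centreline at dock x of 112 mm and forces are small, so I'll keep sliding.

jog_arm:
  deltas:
    - [0,0.004,0,0,0,0]
    - [0,0.005,0,0,0,0]
    - [0,0.005,0,0,0,0]
    - [0,0.005,0,0,0,0]
    - [0,0.005,0,0,0,0]

```text
t: 12.23
eef_pos: [0.5278, 0.1289, 0.0638]
orientation: [[0.037, 0.999, -0.0], [0.999, -0.037, -0.0], [-0.0, -0.0, -1.0]]
force: [-1.4, -0.6, -4.7]
gripper_width: 0.15
grasp_force: 35.0
```

jog_arm:
  deltas:
    - [0,0.005,0,0,0,0]
    - [0,0.005,0,0,0,0]
    - [0,0.005,0,0,0,0]
    - [0,0.005,0,0,0,0]
    - [0,0.005,0,0,0,0]

```text
t: 12.65
eef_pos: [0.5527, 0.128, 0.0638]
orientation: [[0.037, 0.999, -0.0], [0.999, -0.037, -0.0], [-0.0, -0.0, -1.0]]
force: [0.5, -1.0, -5.2]
gripper_width: 0.153
grasp_force: 35.0
```

jog_arm:
  deltas:
    - [0,0.005,0,0,0,0]
    - [0,0.005,0,0,0,0]
    - [0,0.004,0,0,0,0]
    - [0,0.003,0,0,0,0]
    - [0,0,0,0,0,0]

```text
t: 13.07
eef_pos: [0.57, 0.1273, 0.0639]
orientation: [[0.038, 0.999, 0.001], [0.999, -0.038, 0.0], [0.0, 0.001, -1.0]]
force: [0.7, -0.3, -5.2]
gripper_width: 0.153
grasp_force: 35.0
```

Run:
```python
from dock import *
C,im,d=grab("wrist"); cv2.imwrite("pics/w5.png",im[...,::-1])
e,a,R,o=pose(); X,Y=dockfit(e[None],(.3925,.1337)); print(X,Y,a,o["t"],o["force"],o["ft_torque"])
```

```text
[0.17719913] [1.08305899e-05] 87.85162589639017 13.1167 [-0.42982942  0.59577444 -5.54414346] [-0.03183748 -0.17620512 -0.04184201]
```

View pics/w5.png

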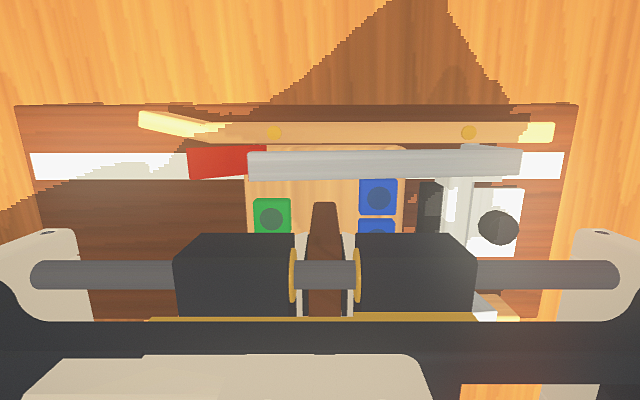

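The wrist view shows the caddy's front at column 405 and the buffer face at about column 418, with the catch riding on the caddy (grey arm at row 165, nose at (230,160)). I'll approach in small steps from here.

jog_arm:
  deltas:
    - [0,0.002,0,0,0,0]
    - [0,0.002,0,0,0,0]
    - [0,0.002,0,0,0,0]
    - [0,0,0,0,0,0]

```text
t: 13.45
eef_pos: [0.5757, 0.1272, 0.064]
orientation: [[0.037, 0.999, 0.0], [0.999, -0.037, 0.0], [0.0, 0.0, -1.0]]
force: [0.5, -0.7, -4.6]
gripper_width: 0.15
grasp_force: 35.0
```

jog_arm:
  deltas:
    - [0,0.001,0,0,0,0]
    - [0,0.001,0,0,0,0]
    - [0,0,0,0,0,0]

```text
t: 13.7
eef_pos: [0.5774, 0.1271, 0.0639]
orientation: [[0.037, 0.999, 0.0], [0.999, -0.037, -0.0], [-0.0, 0.0, -1.0]]
force: [0.6, -0.7, -4.5]
gripper_width: 0.15
grasp_force: 35.0
```

jog_arm:
  deltas:
    - [0,0.001,0,0,0,0]
    - [0,0.001,0,0,0,0]
    - [0,0,0,0,0,0]

```text
t: 13.95
eef_pos: [0.5794, 0.1271, 0.0639]
orientation: [[0.037, 0.999, 0.0], [0.999, -0.037, 0.0], [0.0, 0.0, -1.0]]
force: [0.5, -0.2, -4.7]
gripper_width: 0.151
grasp_force: 35.0
```

jog_arm:
  deltas:
    - [0,0.001,0,0,0,0]
    - [0,0.001,0,0,0,0]
    - [0,0,0,0,0,0]

```text
t: 14.2
eef_pos: [0.5818, 0.127, 0.064]
orientation: [[0.037, 0.999, 0.001], [0.999, -0.037, 0.0], [0.0, 0.001, -1.0]]
force: [1.2, -0.2, -5.2]
gripper_width: 0.149
grasp_force: 35.0
```

jog_arm:
  deltas:
    - [0,0.001,0.0002,0,0,0]
    - [0,0.001,0,0,0,0]
    - [0,0,0,0,0,0]

```text
t: 14.45
eef_pos: [0.5833, 0.127, 0.0638]
orientation: [[0.037, 0.999, 0.0], [0.999, -0.037, 0.0], [0.0, 0.0, -1.0]]
force: [0.4, 0.1, -4.3]
gripper_width: 0.151
grasp_force: 35.0
```

jog_arm:
  deltas:
    - [0,0.001,0,0,0,0]
    - [0,0.001,0,0,0,0]
    - [0,0,0,0,0,0]

```text
t: 14.7
eef_pos: [0.5846, 0.1269, 0.0638]
orientation: [[0.037, 0.999, -0.001], [0.999, -0.037, -0.0], [-0.0, -0.001, -1.0]]
force: [-4.8, -0.5, 1.6]
gripper_width: 0.149
grasp_force: 35.0
```

jog_arm:
  deltas:
    - [0,0.001,0,0,0,0]
    - [0,0,0,0,0,0]

```text
t: 14.87
eef_pos: [0.5853, 0.1269, 0.0638]
orientation: [[0.037, 0.999, -0.001], [0.999, -0.037, -0.0], [-0.0, -0.001, -1.0]]
force: [-4.9, -0.3, 2.4]
gripper_width: 0.15
grasp_force: 35.0
```

jog_arm:
  deltas:
    - [0,0.001,0,0,0,0]
    - [0,0,0,0,0,0]

```text
t: 15.03
eef_pos: [0.5861, 0.1269, 0.0638]
orientation: [[0.037, 0.999, -0.002], [0.999, -0.037, -0.0], [-0.001, -0.002, -1.0]]
force: [-6.5, -0.8, 3.9]
gripper_width: 0.15
grasp_force: 35.0
```

jog_arm:
  deltas:
    - [0,0.001,0,0,0,0]
    - [0,0,0,0,0,0]

```text
t: 15.2
eef_pos: [0.5868, 0.1268, 0.0639]
orientation: [[0.037, 0.999, -0.002], [0.999, -0.037, -0.001], [-0.001, -0.002, -1.0]]
force: [-8.3, -1.1, 4.7]
gripper_width: 0.147
grasp_force: 35.0
```

jog_arm:
  deltas:
    - [0,0.001,0,0,0,0]
    - [0,0,0,0,0,0]
    - [0,0,0,0,0,0]

```text
t: 15.45
eef_pos: [0.5875, 0.1268, 0.0639]
orientation: [[0.037, 0.999, -0.003], [0.999, -0.037, -0.001], [-0.001, -0.003, -1.0]]
force: [-8.7, -1.2, 5.8]
gripper_width: 0.151
grasp_force: 35.0
```

```bash
cat > look.py <<'E'
import sys
from dock import *
C,im,d=grab("wrist"); cv2.imwrite(sys.argv[1],im[...,::-1])
P,u,v=cloud(C,d); X,Y=dockfit(P,(.3925,.1337)); Z=P[:,2]
for a in np.arange(.10,.30,.02):
    k=(np.abs(X-a)<.01)&(Y>.042)&(Y<.053)&(Z>.045)&(Z<.12); print(round(a,2),k.sum(),np.median(Z[k]).round(4) if k.any() else None,end="; ")
hsv=cv2.cvtColor(im,cv2.COLOR_RGB2HSV); r=((hsv[...,0]<6)|(hsv[...,0]>172))&(hsv[...,1]>150)&(hsv[...,2]>60)
k=r[v,u]&(Y>.02)&(Y<.07)&(X>.05)&(X<.2); print("\nred",k.sum(),Z[k].min() if k.any() else 0,np.percentile(Z[k],[2,50,98]) if k.any() else 0,np.percentile(X[k],[2,98]) if k.any() else 0)
e,a,R,o=pose(); X,Y=dockfit(e[None],(.3925,.1337)); print(X,Y,a,o["t"],o["force"])
E
python3 look.py pics/w6.png
```

```text
0.1 1 0.0454; 0.12 0 None; 0.14 553 0.0592; 0.16 796 0.0593; 0.18 801 0.0593; 0.2 790 0.0593; 0.22 796 0.0593; 0.24 801 0.0594; 0.26 795 0.0594; 0.28 285 0.0594; 
red 1346 0.022207877980028573 [0.03067173 0.03862983 0.05062723] [0.10549257 0.14257437]
[0.19515256] [2.97890317e-05] 87.8937710322987 15.5 [-8.69522162 -1.05871939  6.24654462]
```

View pics/w6.png

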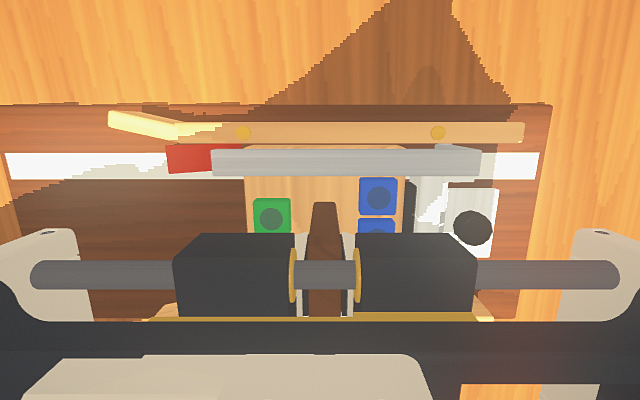

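The wrist view shows the catch arm lying level at 59.4 mm along its whole length (within 52–60), with its nose at (190,158) behind the caddy's rear edge at column 245. The catch is down. I'll ease off and then let go.

jog_arm:
  deltas:
    - [0,-0.001,-0.0002,0,0,0]
    - [0,-0.001,0,0,0,0]
    - [0,0,0,0,0,0]

```text
t: 15.75
eef_pos: [0.5861, 0.1269, 0.0639]
orientation: [[0.037, 0.999, -0.002], [0.999, -0.037, -0.0], [-0.0, -0.002, -1.0]]
force: [-5.4, 0.3, 0.7]
gripper_width: 0.148
grasp_force: 35.0
```

jog_arm:
  deltas:
    - [0,-0.001,0,0,0,0]
    - [0,0,0,0,0,0]

```text
t: 15.92
eef_pos: [0.5854, 0.1269, 0.0638]
orientation: [[0.037, 0.999, -0.001], [0.999, -0.037, -0.0], [-0.0, -0.001, -1.0]]
force: [-5.1, 0.5, 1.1]
gripper_width: 0.152
grasp_force: 35.0
```

jog_arm:
  deltas:
    - [0,0,0,0,0,0]
    - [0,0,0,0,0,0]
    - [0,0,0,0,0,0]
    - [0,0,0,0,0,0]
    - [0,0,0,0,0,0]
  hand: -0.1

```text
t: 16.33
eef_pos: [0.5869, 0.1268, 0.0642]
orientation: [[0.038, 0.999, 0.001], [0.999, -0.038, 0.0], [0.0, 0.001, -1.0]]
force: [0.3, -0.1, 0.8]
gripper_width: 0.461
grasp_force: 0.0
```

jog_arm:
  deltas:
    - [0,0,0,0,0,0]
    - [0,0,0,0,0,0]
    - [0,0,0,0,0,0]
    - [0,0,0,0,0,0]

```text
t: 16.67
eef_pos: [0.5862, 0.1268, 0.0639]
orientation: [[0.037, 0.999, 0.0], [0.999, -0.037, -0.0], [-0.0, 0.0, -1.0]]
force: [-0.0, 0.1, -0.1]
gripper_width: 0.55
grasp_force: 0.0
```

Released with zero force. I'll rise straight up and check.

jog_arm:
  deltas:
    - [0,0,-0.005,0,0,0]
    - [0,0,-0.015,0,0,0]
    - [0,0,-0.025,0,0,0]
    - [0,0,-0.03,0,0,0]
    - [0,0,-0.03,0,0,0]

```text
t: 17.08
eef_pos: [0.5857, 0.1268, 0.1701]
orientation: [[0.037, 0.999, -0.001], [0.999, -0.037, -0.0], [-0.0, -0.001, -1.0]]
force: [1.1, 0.3, 0.0]
gripper_width: 0.552
grasp_force: 0.0
```

jog_arm:
  deltas:
    - [0,0,-0.02,0,0,0]
    - [0,0,-0.01,0,0,0]
    - [0,0,0,0,0,0]
    - [0,0,0,0,0,0]
    - [0,0,0,0,0,0]

```text
t: 17.5
eef_pos: [0.5853, 0.1264, 0.1973]
orientation: [[0.037, 0.999, -0.002], [0.999, -0.037, -0.001], [-0.001, -0.002, -1.0]]
force: [0.1, 0.1, -0.2]
gripper_width: 0.55
grasp_force: 0.0
```

```bash
python3 look.py pics/w7.png
```

```text
0.1 1 0.0453; 0.12 0 None; 0.14 176 0.0592; 0.16 246 0.0593; 0.18 242 0.0593; 0.2 236 0.0592; 0.22 231 0.0593; 0.24 232 0.0594; 0.26 242 0.0593; 0.28 93 0.0592; 
red 493 0.010389201253962477 [0.02994715 0.03805992 0.04612498] [0.10400426 0.14175533]
[0.19291383] [-0.00048886] 87.86665709658315 17.55 [-0.14246535  0.52892814 -0.31122448]
```

View pics/w7.png

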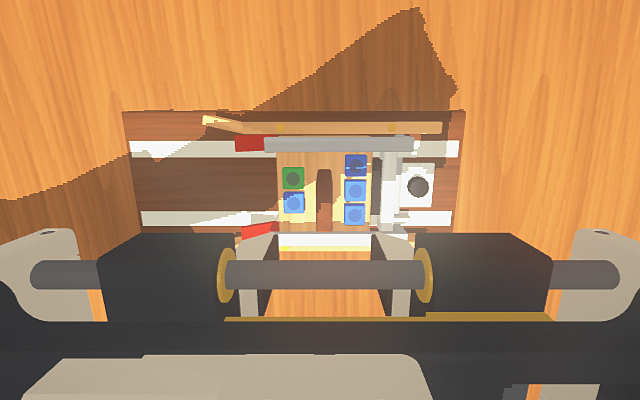

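The wrist view shows the caddy docked at (323,190), both red noses down at (250,143) and (257,230), and the catch arms level. The robot is clear, so I'll hand in.

```bash
python3 -c "
from plant import arm
print(arm.job_done())"
```

```text
the job is handed in; nothing more can be done
None
```

The caddy is docked against the buffer with the catch fully down behind it, the gripper is released and clear, and the job was handed in at about 17.6 s; the highest wrist reading along the dock while pushing on the buffer was about 9 N, well under the 25 N limit.

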